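# Restock the guest's bottle rack in reverse order

### The arm

A 6-joint arm with a two-finger parallel gripper is mounted at the origin on the work surface. World frame = base frame: x ahead of the robot, y to its left, z up, the work surface at z = 0. Lengths are in m, angles in rad, forces in N, time in s.
With the tool pointing down it reaches from about 0.375 to 0.975 m from the base axis. Payload 3.8 kg.
Tool frame: the origin (TCP) lies midway between the tips of the shut fingers; the grasp point (between the pads) lies r.tcp_to_grasp behind it (r.tcp_to_grasp is the distance from the TCP to the grasp point, in m); z points along the fingers, y is the line along which they close (so a half turn about z gives the same grasp; the last joint's range is limited). The gripper opens to 88 mm and grips with 3 to 60 N. Pads are 18 mm wide; open, the fingers measure 123 mm over their backs; the gripper's body (75 mm by 187 mm) begins 45 mm behind the grasp point.
Start: joints at [-1.27, 0.264, 1.604, -0, 1.274, -0.037], TCP at [0.224, -0.637, 0.239] pointing down, gripper open.
Joint ranges: [-2.63, 2.63], [-0.94, 2.18], [0.31, 2.57], [-1.31, 4.45], [0, 2.66], [-2.55, 2.55]. Speed limits (rad/s): [2.57, 2.57, 3.14, 3.14, 3.14, 3.14].

### API

Orientations are given as a unit quaternion [w, x, y, z].
In Python, from plant import read_state, get_image, r gives the robot as it stands.
- The arm moves only by the shell command python3 -m creep 'ROWS' [OPENING] [FORCE]. ROWS is JSON, a list that holds one entry, the list of rows, each a list of 4 numbers: the shift along the tool's x, y, z in cm, then the turn about the tool's z in degrees. A call has 1 to 5 rows; each row is the pose to reach, as a shift and turn from the pose commanded when the call began, along the tool's axes at that moment; what a row does not reach only later rows make up. A row lasts 1/12 s, in which the tool goes at most 41.7 mm and 7.16 degrees, less where a joint would pass 70% of its speed; a pose out of reach is approached as far as the arm can. A call with a gripper value outside its range is refused whole. OPENING is the finger opening in cm, from 0 to 8.81, set as the call begins (- or left out, the last holds). The fingers move at their own pace and stop on an object; FORCE is the grip in N (left out, the last holds). Time passes only in rows, so rows that repeat a pose let the fingers close. It gives the time, the measured TCP pose, the force, the opening and the grip force at its end, in the units of the state.
- read_state(): the state, without advancing time (a new reading comes with each control period).
- get_image(name): name is "side" or "top"; returns a dict with "frame" (384x512x3 uint8, red, green, blue), "fovy" (degrees; the focal length in pixels is half the picture's height over the tangent of half this angle, whatever the lens; pixels are square), "cx", "cy" (the principal point, pixels), "R" (3x3) and "t" (3): a world point X has camera coordinates R X + t. Camera axes: x right, y down, z forward; pixel columns grow to the right and rows downward; lengths in m; the calibration is good to about 2 mm. A picture is of the moment at which its call begins. There is no depth.
- r.hand_in(): hands the job in; it is judged then, once.
The state is a dict: "clock": time; "joint_positions": joint angles; "qvel": joint speeds; "joint_torque": joint torques, N m; "ee_pos": TCP position; "orientation": TCP orientation; "contact_force": force on the tool from outside, world axes, zero at the start; "ft_torque": the same for the moment, N m; "finger_gap": opening from 0.0 (shut) to 1.0 (fully open); "finger_force": force on a finger pad.
Only numpy, scipy, OpenCV 4.12 (cv2) and the standard library are available. Lean on these libraries where they do the work, as an engineer would, in place of code of your own. Each camera call takes 0.05 s, during which the arm holds its last target. There are 200 camera calls.

### The job

The row of four toiletry bottles was packed into the grey refill tray back to front. Move them to the guest's wooden rack in the reverse order, so that the bottle that stood nearest the robot in the tray ends in the rack's recess farthest from the robot, the next one in the recess before it, and so on. Each bottle should stand upright in its own recess, let go, and none may be tipped over on the way.

Things in the scene. Friction and masses are not known exactly. Their poses are not given: they have to be found in the camera images.
- blue_center (a point): Small blue toiletry bottle, round, 38 mm in diameter and 90 mm tall with its cap, 40 to 85 g. This point is on its axis, half-way up (45 mm above its base and below its top); z is its axis, its yaw means nothing. The straight side to grasp reaches from the base to 60 mm above it, then the shoulder narrows to a black cap 21 mm wide and 21 mm tall.
- green_center (a point): Small green toiletry bottle, round, 38 mm in diameter and 90 mm tall with its cap, 40 to 85 g. This point is on its axis, half-way up (45 mm above its base and below its top); z is its axis, its yaw means nothing. The straight side to grasp reaches from the base to 60 mm above it, then the shoulder narrows to a black cap 21 mm wide and 21 mm tall.
- orange_center (a point): Small orange toiletry bottle, round, 38 mm in diameter and 90 mm tall with its cap, 40 to 85 g. This point is on its axis, half-way up (45 mm above its base and below its top); z is its axis, its yaw means nothing. The straight side to grasp reaches from the base to 60 mm above it, then the shoulder narrows to a black cap 21 mm wide and 21 mm tall.
- white_center (a point): Small white (with a grey label) toiletry bottle, round, 38 mm in diameter and 90 mm tall with its cap, 40 to 85 g. This point is on its axis, half-way up (45 mm above its base and below its top); z is its axis, its yaw means nothing. The straight side to grasp reaches from the base to 60 mm above it, then the shoulder narrows to a black cap 21 mm wide and 21 mm tall.
- pad_blue: Fixed blue round pad, 52 mm in diameter and 4 mm thick, in the refill tray; the blue bottle stands upright on its centre at the start (base 8 mm above the table), and the pad stays to show where that was. Origin: centre of its underside.
- pad_green: Fixed green round pad, 52 mm in diameter and 4 mm thick, in the refill tray; the green bottle stands upright on its centre at the start (base 8 mm above the table), and the pad stays to show where that was. Origin: centre of its underside.
- pad_orange: Fixed orange round pad, 52 mm in diameter and 4 mm thick, in the refill tray; the orange bottle stands upright on its centre at the start (base 8 mm above the table), and the pad stays to show where that was. Origin: centre of its underside.
- pad_white: Fixed white round pad, 52 mm in diameter and 4 mm thick, in the refill tray; the white bottle stands upright on its centre at the start (base 8 mm above the table), and the pad stays to show where that was. Origin: centre of its underside.
- tray: Refill tray, fixed: shallow light grey open tray, 276 x 84 mm, its rim 14 mm above the table. Origin: centre of its underside, on the table. Its x axis runs along the row, away from the robot within about 20 degrees. The four pads lie along it at x = -96, -32, 32 and 96 mm (nearest to farthest), the colours in any order.
- rack: Guest's bottle rack, fixed: light wooden board, 272 x 74 mm and 16 mm high, with four round recesses 57 mm wide and 8 mm deep (floor 8 mm above the table), empty at the start. Origin: centre of its underside, on the table. Its x axis runs along the row, away from the robot within about 20 degrees; the recesses are centred on it at x = -96, -32, 32 and 96 mm (nearest to farthest). It stands beside the tray, to the left or the right.
Not all that is in view belongs to the job. What is shaped like the pad_green but pink is not meant. Leave any pink look-alike of the part that bears white_center alone.

How it is judged:
At the end, for the whole second after the job is handed in: All four bottles stand on the recess floors (centre 48-58 mm above the rack's underside), upright within 0.1 rad, under 20 mm/s, within 13 mm of a recess centre along and across the rack, in reverse order: nearest pad's bottle in the farthest recess, and so on to the farthest in the nearest (((x of pad_blue in the frame of tray between -0.126 and -0.066 m and x of blue_center in the frame of rack between 0.083 and 0.109 m) or (x of pad_blue in the frame of tray between -0.062 and -0.002 m and x of blue_center in the frame of rack between 0.019 and 0.045 m) or (x of pad_blue in the frame of tray between 0.002 and 0.062 m and x of blue_center in the frame of rack between -0.045 and -0.019 m) or (x of pad_blue in the frame of tray between 0.066 and 0.126 m and x of blue_center in the frame of rack between -0.109 and -0.083 m)) and y of blue_center in the frame of rack between -0.013 and 0.013 m and z of blue_center in the frame of rack between 0.048 and 0.058 m and angle between each of blue_center, green_center, orange_center, white_center's own z axis and vertical below 0.1 rad and linear speed of each of bottle_blue, bottle_green, bottle_orange, bottle_white below 0.02 m/s and ((x of pad_green in the frame of tray between -0.126 and -0.066 m and x of green_center in the frame of rack between 0.083 and 0.109 m) or (x of pad_green in the frame of tray between -0.062 and -0.002 m and x of green_center in the frame of rack between 0.019 and 0.045 m) or (x of pad_green in the frame of tray between 0.002 and 0.062 m and x of green_center in the frame of rack between -0.045 and -0.019 m) or (x of pad_green in the frame of tray between 0.066 and 0.126 m and x of green_center in the frame of rack between -0.109 and -0.083 m)) and y of green_center in the frame of rack between -0.013 and 0.013 m and z of green_center in the frame of rack between 0.048 and 0.058 m and ((x of pad_orange in the frame of tray between -0.126 and -0.066 m and x of orange_center in the frame of rack between 0.083 and 0.109 m) or (x of pad_orange in the frame of tray between -0.062 and -0.002 m and x of orange_center in the frame of rack between 0.019 and 0.045 m) or (x of pad_orange in the frame of tray between 0.002 and 0.062 m and x of orange_center in the frame of rack between -0.045 and -0.019 m) or (x of pad_orange in the frame of tray between 0.066 and 0.126 m and x of orange_center in the frame of rack between -0.109 and -0.083 m)) and y of orange_center in the frame of rack between -0.013 and 0.013 m and z of orange_center in the frame of rack between 0.048 and 0.058 m and ((x of pad_white in the frame of tray between -0.126 and -0.066 m and x of white_center in the frame of rack between 0.083 and 0.109 m) or (x of pad_white in the frame of tray between -0.062 and -0.002 m and x of white_center in the frame of rack between 0.019 and 0.045 m) or (x of pad_white in the frame of tray between 0.002 and 0.062 m and x of white_center in the frame of rack between -0.045 and -0.019 m) or (x of pad_white in the frame of tray between 0.066 and 0.126 m and x of white_center in the frame of rack between -0.109 and -0.083 m)) and y of white_center in the frame of rack between -0.013 and 0.013 m and z of white_center in the frame of rack between 0.048 and 0.058 m); the robot touches nothing.
It fails at once if a bottle is tipped over (leans more than 0.9 rad) (angle between any of blue_center, green_center, orange_center, white_center's own z axis and vertical above 0.9 rad).
It also fails if it takes over 112 s, if anything falls off the work surface, if the arm or the gripper's body presses on something with over 40 N, if the wrist force passes 120 N, or if a joint passes its speed limit or range.

## Working session

There is one attempt and no reset: what is moved stays moved. The work goes in short steps, Python scripts to look and compute and a shell command to move; the robot and the scene stay as the last step left them, time stands still between calls to the robot, and variables do not carry over. Pictures are saved under pics/ and viewed, at most 14 in all, crops included, and the job is handed in when it is done.

```bash
mkdir -p pics; ls; python3 - <<'E'
from plant import read_state,get_image,r
import cv2,numpy as np
s=read_state();print(s['clock'],s['ee_pos'],s['orientation'],r.tcp_to_grasp)
for n in("side","top"):
    g=get_image(n);cv2.imwrite(f"pics/{n}0.png",g["frame"][:,:,::-1]);print(n,g["fovy"],g["cx"],g["cy"],g["R"],g["t"], [k for k in g])
E
```

```text
pics
0.0 [ 0.22351149 -0.63620867  0.23740702] [-1.07815697e-03  9.85768652e-01  1.68104067e-01 -1.55052119e-04] 0.0187
side 43.93678706454973 252.53586611045392 196.9596194938876 [[-0.70161496 -0.71252343 -0.006841  ]
 [-0.35711549  0.35992365 -0.8619301 ]
 [ 0.61660763 -0.60230003 -0.50698097]] [0.37384426 0.24857506 0.65874643] ['frame', 'fovy', 'cx', 'cy', 'R', 't']
top 57.741278492850824 252.73064946998474 198.79716574611086 [[-0.01625658 -0.99976345 -0.01444871]
 [-0.99332934  0.01779849 -0.11393   ]
 [ 0.11416021  0.01250022 -0.99338371]] [-0.00639366  0.53510517  0.65797519] ['frame', 'fovy', 'cx', 'cy', 'R', 't']
```

View pics/top0.png

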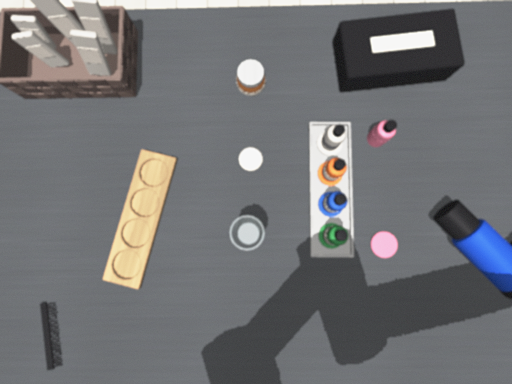

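View pics/side0.png

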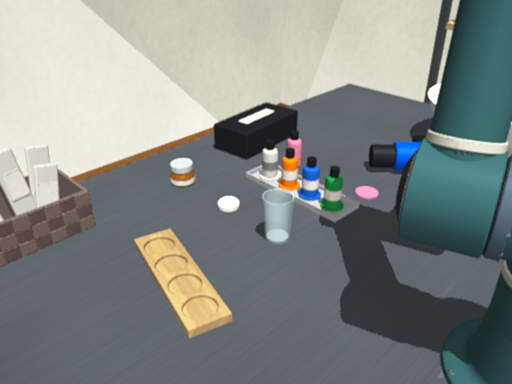

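The top view shows the tray at right, with green (334,236) nearest, then blue (333,203), orange (332,170) and white (334,137). The rack is at left, with recesses at (154,172), (145,202), (136,233) and (127,264) from far to near.

Candidates for the white bottle are the white one in the tray at (334,137) and the pink one at (381,132), outside the tray. The tray one fits, since it has a white body and stands on the white pad. The round pink disc at (384,245) and the loose white disc at (250,159) are not pads in the tray. I'll measure, and confirm in an enlarged crop.

```bash
cat > h.py <<'E'
from plant import read_state,get_image,r
import cv2,numpy as np
def cam(n):
    g=get_image(n);f=g["frame"].shape[0]/2/np.tan(np.radians(g["fovy"])/2)
    return g["frame"],np.array([[f,0,g["cx"]],[0,f,g["cy"]],[0,0,1]]),np.array(g["R"]),np.array(g["t"])
def cast(c,uv,z):
    _,K,R,t=c;uv=np.atleast_2d(uv).astype(float)
    d=np.c_[uv,np.ones(len(uv))]@np.linalg.inv(K).T@R;C=-R.T@t
    return C+d*((z-C[2])/d[:,2])[:,None]
def biggest(m,box):
    k=np.zeros_like(m);x0,y0,x1,y1=box;k[y0:y1,x0:x1]=m[y0:y1,x0:x1]
    c=max(cv2.findContours(k,cv2.RETR_EXTERNAL,cv2.CHAIN_APPROX_NONE)[0],key=cv2.contourArea);return c.reshape(-1,2)
def rect(P):
    (c,wh,a)=cv2.minAreaRect((P[:,:2]*1000).astype(np.float32));b=cv2.boxPoints((c,wh,a))
    e=max((b[1]-b[0],b[2]-b[1]),key=np.linalg.norm);e=e/np.linalg.norm(e);e=e*np.sign(e[0])
    return np.array(c)/1000,wh,e
def tool():
    s=read_state();w,x,y,z=s["orientation"]
    from scipy.spatial.transform import Rotation as Ro
    return np.array(s["ee_pos"]),Ro.from_quat([x,y,z,w]).as_matrix()
def go(p):  # shift in tool cm to world TCP p
    e,M=tool();return np.round(M.T@(np.array(p)-e)*100,2)
E
python3 - <<'E'
from h import *
c=cam("top");hsv=cv2.cvtColor(c[0],cv2.COLOR_RGB2HSV)
out={}
wood=cv2.inRange(hsv,(10,60,100),(28,255,255));gray=cv2.inRange(hsv,(0,0,110),(179,45,255))
for n,m,box,z in(("rack",wood,(95,140,185,300),.016),("tray",gray,(300,115,360,265),.014)):
    P=cast(c,biggest(m,box),z);o,wh,e=rect(P);print(n,o,wh,e,np.degrees(np.arctan2(e[1],e[0])))
    for x in(-.096,-.032,.032,.096):print("  ",o+e*x)
# pads+bottles: colour patch bottoms
for n,lo,hi in(("green",(45,100,30),(85,255,255)),("blue",(105,120,60),(125,255,255)),("orange",(5,150,120),(18,255,255))):
    q=biggest(cv2.inRange(hsv,lo,hi),(305,115,360,265));(u,v),rad=cv2.minEnclosingCircle(q);print(n,u,v,rad,cast(c,(u,v),.008))
cv2.imwrite("pics/crop.png",cv2.resize(c[0][110:270,290:420,::-1],None,fx=3.7,fy=3.7,interpolation=2))
print(tool()[1].round(3))
E
```

```text
rack [0.50315662 0.21283932] (78.68927001953125, 274.6280212402344) [ 0.96452856 -0.2639784 ] -15.306256
   [0.41056187 0.23818125]
   [0.4722917  0.22128663]
   [0.53402153 0.20439202]
   [0.59575136 0.1874974 ]
tray [ 0.56412079 -0.17283664] (122.06719207763672, 291.1695251464844) [ 0.9994978  -0.03169066] -1.8160452
   [ 0.468169   -0.16979434]
   [ 0.53213686 -0.17182254]
   [ 0.59610472 -0.17385074]
   [ 0.66007258 -0.17587894]
green 332.1330261230469 235.3623809814453 13.138129234313965 [[ 0.46062522 -0.17375152  0.008     ]]
blue 331.78570556640625 203.2142791748047 13.334495544433594 [[ 0.52559253 -0.17578749  0.008     ]]
orange 335.5730285644531 167.6516876220703 9.449570655822754 [[ 0.59891174 -0.18663929  0.008     ]]
[[ 0.943  0.331 -0.001]
 [ 0.331 -0.943  0.002]
 [ 0.    -0.002 -1.   ]]
```

View pics/crop.png

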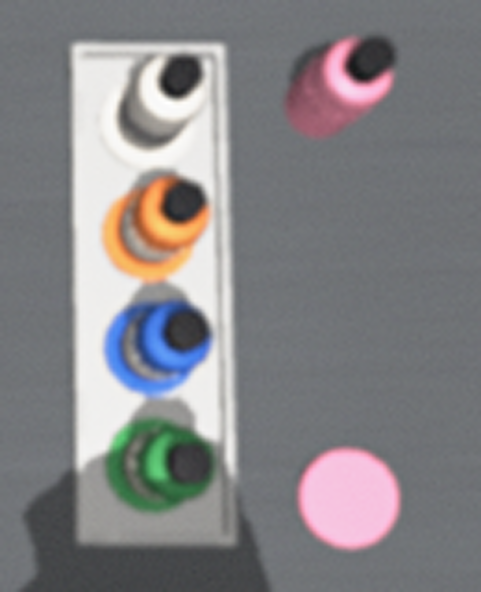

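The crop confirms it. The white bottle stands on the white pad inside the tray, and the pink bottle and pink disc are outside it. I'll redo the tray measurement from its four corners and cross-check with the caps.

```bash
python3 - <<'E'
from h import *
c=cam("top");f=lambda L:np.array(L)/3.7+[290,110]
P=cast(c,f([(72,44),(224,43),(236,545),(77,545)]),.014);o=P.mean(0)[:2]
e=((P[0]+P[1])-(P[2]+P[3]))[:2];print("tray",o,np.linalg.norm(P[0]-P[3]),np.linalg.norm(P[0]-P[1]),np.linalg.norm(P[3]-P[2]),np.degrees(np.arctan2(e[1],e[0])))
e/=np.linalg.norm(e)
for x in(-.096,-.032,.032,.096):print("  ",o+e*x)
print("caps g,b,o,w",cast(c,f([(187,461),(185,328),(183,200),(182,74)]),.095)[:,:2])
print("recess check n..f",cast(c,[(127,264),(136,233),(145,202),(154,172)],.012)[:,:2])
# glass and jar: side x top
print(cast(c,[(247,232),(250,72)],.05)[:,:2], tool()[0])
E
```

```text
tray [ 0.55596111 -0.17442657] 0.2771503275741 0.08481551954077644 0.08482974690960422 -1.4386473339538823
   [ 0.45999137 -0.17201635]
   [ 0.52397119 -0.17362317]
   [ 0.58795102 -0.17522998]
   [ 0.65193085 -0.1768368 ]
caps g,b,o,w [[ 0.46119832 -0.17016315]
 [ 0.52498633 -0.17206628]
 [ 0.58781722 -0.17390429]
 [ 0.6510848  -0.17623155]]
recess check n..f [[0.41041496 0.2380712 ]
 [0.47180811 0.22136343]
 [0.53441289 0.20432592]
 [0.5961745  0.186915  ]]
[[ 0.46936605 -0.00385567]
 [ 0.78862395 -0.01446524]] [ 0.22355086 -0.63645512  0.23789562]
```

```bash
python3 -m creep '[[[2.8,-2.7,0,0],[5.6,-5.4,0,0],[8.4,-8.1,0,0],[11.2,-10.8,0,0],[14,-13.5,0,0]]]' 6.5 20
python3 -m creep '[[[2.8,-2.7,0,0],[5.6,-5.4,0,0],[8.4,-8.1,0,0],[11.2,-10.8,0,0],[14,-13.5,0,0]]]'
python3 -m creep '[[[2.8,-2.7,0,5],[5.6,-5.4,0,10],[8.4,-8.1,0,16],[9.8,-9,0,20.8],[9.8,-9,0,20.8]]]'
python3 -m creep '[[[0,0,0,0],[0,0,0,0],[0,0,0,0]]]'
python3 -c "
from h import *
print(tool()[1].round(3),tool()[0],go([.461,-.1715,.042]))"
```

```text
clock: 0.62
ee_pos: [0.3113, -0.4614, 0.2384]
orientation: [-0.0, 0.986, 0.168, -0.0]
contact_force: [-0.2, 0.1, 0.3]
finger_gap: 0.737
finger_force: 0.0
clock: 1.03
ee_pos: [0.3987, -0.2875, 0.2388]
orientation: [0.0, 0.986, 0.168, 0.0]
contact_force: [0.3, -0.1, 0.6]
finger_gap: 0.732
finger_force: 0.0
clock: 1.45
ee_pos: [0.4624, -0.1689, 0.2387]
orientation: [-0.0, 1.0, -0.012, 0.0]
contact_force: [-0.4, 0.3, 0.4]
finger_gap: 0.74
finger_force: 0.0
clock: 1.7
ee_pos: [0.4604, -0.1729, 0.2385]
orientation: [0.0, 1.0, -0.013, -0.0]
contact_force: [0.4, -0.7, -0.1]
finger_gap: 0.74
finger_force: 0.0
[[ 1.    -0.025 -0.001]
 [-0.025 -1.    -0.   ]
 [-0.001  0.    -1.   ]] [ 0.46039594 -0.1728928   0.2385307 ] [ 0.07 -0.15 19.65]
```

```bash
python3 -m creep '[[[0,-0.1,4,0],[0,-0.1,8,0],[0,-0.1,12,0],[0,-0.1,14.5,0],[0,-0.1,16,0]]]'
python3 -m creep '[[[0,0,1.2,0],[0,0,2.4,0],[0,0,3.2,0],[0,0,3.7,0],[0,0,3.7,0]]]'
python3 -m creep '[[[0,0,0,0],[0,0,0,0],[0,0,0,0],[0,0,0,0],[0,0,0,0]]]' 2 20
python3 -m creep '[[[0,0,0,0],[0,0,0,0],[0,0,0,0],[0,0,0,0],[0,0,0,0]]]'
python3 -c "
from h import *
e,M=tool();print(e,read_state()['finger_gap'])
cv2.imwrite('pics/g1.png',cam('side')[0][130:280,180:400,::-1])"
```

```text
clock: 2.12
ee_pos: [0.4576, -0.1711, 0.0748]
orientation: [-0.001, 1.0, -0.013, -0.003]
contact_force: [-0.2, 0.6, 0.9]
finger_gap: 0.735
finger_force: 0.0
clock: 2.53
ee_pos: [0.46, -0.1714, 0.0408]
orientation: [-0.0, 1.0, -0.013, -0.001]
contact_force: [-0.2, -0.7, 0.4]
finger_gap: 0.737
finger_force: 0.0
clock: 2.95
ee_pos: [0.4617, -0.1712, 0.0425]
orientation: [0.0, 1.0, -0.012, 0.001]
contact_force: [-0.4, -0.1, 1.8]
finger_gap: 0.428
finger_force: 20.0
clock: 3.37
ee_pos: [0.4617, -0.1712, 0.0424]
orientation: [0.0, 1.0, -0.013, 0.001]
contact_force: [-0.5, -0.9, 5.0]
finger_gap: 0.422
finger_force: 20.0
[ 0.46173926 -0.17124371  0.04240219] 0.4218533959418425
```

View pics/g1.png

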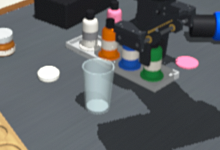

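The picture shows the gripper on the green bottle, around (150,60) in the crop, with its neighbours still standing. I'll lift, carry and turn over the far recess.

```bash
python3 -m creep '[[[0,0,-1,0],[0,0,-4,0],[0,0,-8,0],[0,0,-12,0],[0,0,-15.5,0]]]'
python3 -m creep '[[[0,-1,-2,0],[1,-3,-2,0],[2.2,-6.5,-2,0],[3.5,-10,-2,0],[4.7,-13.6,-2,0]]]'
python3 -m creep '[[[1.2,-3.6,0,0],[2.5,-7.2,0,0],[3.7,-10.8,0,0],[5,-14.4,0,0],[6.2,-17.5,0,0]]]'
python3 -m creep '[[[0.7,-2.5,0,3],[1.2,-4,0,7],[1.6,-5,0,11],[1.6,-5,0,13.9],[1.6,-5,0,13.9]]]'
python3 -m creep '[[[0,0,0,0],[0,0,0,0],[0,0,0,0],[0,0,0,0],[0,0,0,0]]]'
python3 -c "
from h import *
print(tool()[1].round(3),go([.596,.187,.043]),read_state()['finger_gap'])"
```

```text
clock: 3.83
ee_pos: [0.4605, -0.1705, 0.1987]
orientation: [-0.0, 1.0, -0.013, -0.0]
contact_force: [0.6, -0.5, -0.4]
finger_gap: 0.424
finger_force: 20.0
clock: 4.25
ee_pos: [0.5113, -0.0349, 0.217]
orientation: [-0.0, 1.0, -0.013, -0.0]
contact_force: [-0.3, -0.3, -0.9]
finger_gap: 0.421
finger_force: 20.0
clock: 4.67
ee_pos: [0.5774, 0.1398, 0.2164]
orientation: [-0.0, 1.0, -0.012, -0.001]
contact_force: [0.2, -1.0, 0.1]
finger_gap: 0.42
finger_force: 20.0
clock: 5.08
ee_pos: [0.5944, 0.1877, 0.216]
orientation: [0.0, 0.991, -0.133, -0.001]
contact_force: [-0.2, 0.4, -0.4]
finger_gap: 0.42
finger_force: 20.0
clock: 5.5
ee_pos: [0.5951, 0.1864, 0.2168]
orientation: [-0.0, 0.991, -0.134, 0.0]
contact_force: [-0.5, -0.3, -0.9]
finger_gap: 0.425
finger_force: 20.0
[[ 0.964 -0.265  0.   ]
 [-0.265 -0.964  0.   ]
 [ 0.    -0.    -1.   ]] [ 0.07 -0.08 17.38] 0.42469021137087176
```

```bash
python3 -m creep '[[[0,0,3,0],[0,0,7,0],[0,0,11,0],[0,0,14,0],[0,0,15.5,0]]]'
python3 -m creep '[[[0,0,0.6,0],[0,0,1.0,0],[0,0,1.4,0],[0,0,1.6,0],[0,0,1.7,0]]]'
python3 -m creep '[[[0,0,0,0],[0,0,0,0],[0,0,0.1,0],[0,0,0.1,0],[0,0,0.1,0]]]'
```

```text
clock: 5.92
ee_pos: [0.5917, 0.1856, 0.0567]
orientation: [0.001, 0.991, -0.134, -0.003]
contact_force: [-0.2, -0.6, -0.9]
finger_gap: 0.425
finger_force: 20.0
clock: 6.33
ee_pos: [0.5964, 0.1871, 0.0462]
orientation: [-0.001, 0.991, -0.134, 0.001]
contact_force: [-0.6, -0.7, -1.1]
finger_gap: 0.425
finger_force: 20.0
clock: 6.75
ee_pos: [0.5952, 0.1869, 0.044]
orientation: [-0.0, 0.991, -0.134, 0.0]
contact_force: [-0.5, 0.3, -0.7]
finger_gap: 0.426
finger_force: 20.0
```

```bash
python3 -m creep '[[[0,0,0.1,0],[0,0,0.2,0],[0,0,0.2,0],[0,0,0.2,0],[0,0,0.2,0]]]'
python3 -m creep '[[[0,0,0,0],[0,0,0,0],[0,0,0,0],[0,0,0,0],[0,0,0,0]]]' 6.2
python3 -m creep '[[[0,0,-1,0],[0,0,-3,0],[0,0,-6,0],[0,0,-10,0],[0,0,-14,0]]]'
python3 -m creep '[[[0,0,-3.5,0],[0,0,-3.5,0],[0,0,-3.5,0]]]'
python3 -c "
from h import *
print(tool()[0],go([.5245,-.173,.22]))
cv2.imwrite('pics/p1.png',cam('side')[0][:,:,::-1])"
```

```text
clock: 7.17
ee_pos: [0.5955, 0.1868, 0.0424]
orientation: [-0.0, 0.991, -0.133, 0.0]
contact_force: [-0.9, -1.2, 5.5]
finger_gap: 0.423
finger_force: 20.0
clock: 7.58
ee_pos: [0.5949, 0.1868, 0.0413]
orientation: [0.0, 0.991, -0.133, -0.0]
contact_force: [-0.4, -0.7, -1.2]
finger_gap: 0.704
finger_force: 0.0
clock: 8.0
ee_pos: [0.5941, 0.1865, 0.1826]
orientation: [0.0, 0.991, -0.134, -0.001]
contact_force: [1.1, 0.2, 0.4]
finger_gap: 0.703
finger_force: 0.0
clock: 8.25
ee_pos: [0.5973, 0.1874, 0.2215]
orientation: [-0.002, 0.991, -0.134, 0.004]
contact_force: [0.1, 0.7, -0.6]
finger_gap: 0.7
finger_force: 0.0
[0.59734363 0.18743542 0.22147218] [2.510e+00 3.669e+01 2.000e-02]
```

View pics/p1.png

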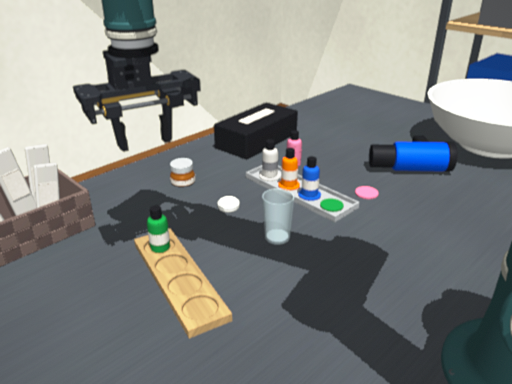

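Green (157,230) stands upright in the far recess. Next is blue, from (311,180).

```bash
python3 -m creep '[[[0.2,2.5,0,0],[0.5,6.5,0,0],[0.8,10.5,0,0],[1.1,14.5,0,0],[1.4,18.5,0,0]]]'
python3 -m creep '[[[0.3,4,0,0],[0.6,8,0,0],[0.9,12,0,0],[1.1,15.5,0,-2],[1.3,18.1,0,-8]]]'
python3 -m creep '[[[0,0,0,-5.9],[0,0,0,-5.9],[0,0,0,-5.9],[0,0,0,-5.9]]]'
python3 -c "
from h import *
print(tool()[1].round(3),go([.5245,-.173,.0415]))"
```

```text
clock: 8.72
ee_pos: [0.5573, 0.0034, 0.2141]
orientation: [0.0, 0.991, -0.133, -0.002]
contact_force: [1.2, -0.6, -0.2]
finger_gap: 0.708
finger_force: 0.0
clock: 9.13
ee_pos: [0.5218, -0.1754, 0.2142]
orientation: [-0.0, 0.998, -0.064, -0.002]
contact_force: [0.4, -0.7, 0.9]
finger_gap: 0.705
finger_force: 0.0
clock: 9.47
ee_pos: [0.5236, -0.1724, 0.2153]
orientation: [-0.001, 1.0, -0.014, -0.001]
contact_force: [-0.3, -0.1, -0.3]
finger_gap: 0.706
finger_force: 0.0
[[ 1.    -0.027 -0.002]
 [-0.027 -1.     0.001]
 [-0.002 -0.001 -1.   ]] [ 0.13  0.07 17.38]
```

```bash
python3 -m creep '[[[0.1,0,4,0],[0.1,0,8,0],[0.1,0,11.5,0],[0.1,0,14,0],[0.1,0,15.5,0]]]'
python3 -m creep '[[[0,0,1,0],[0,0,1.8,0],[0,0,1.8,0],[0,0,1.8,0]]]'
python3 -m creep '[[[0,0,0,0],[0,0,0,0],[0,0,0,0],[0,0,0,0],[0,0,0,0]]]' 2 20
python3 -m creep '[[[0,0,0,0],[0,0,0,0],[0,0,0,0]]]'
python3 -m creep '[[[0,0,-1,0],[0,0,-4,0],[0,0,-8,0],[0,0,-12,0],[0,0,-15.5,0]]]'
python3 -m creep '[[[0,-1,-2,0],[0,-3,-2,0],[0,-6.5,-2,0],[0,-10.2,-2,0],[0,-14,-2,0]]]'
python3 -m creep '[[[0,-3.9,0,0],[0,-7.8,0,0],[0,-11.5,0,0],[0,-15,0,0],[0,-18.5,0,0]]]'
python3 -m creep '[[[0,-2.5,0,3],[0,-4.2,0,7],[0,-5.2,0,11],[0,-5.2,0,13.9],[0,-5.2,0,13.9]]]'
python3 -m creep '[[[0,0,0,0],[0,0,0,0],[0,0,0,0],[0,0,0,0],[0,0,0,0]]]'
python3 -c "
from h import *
print(tool()[1].round(3),go([.534,.2043,.0425]))"
```

```text
clock: 9.88
ee_pos: [0.5226, -0.1709, 0.0574]
orientation: [-0.001, 1.0, -0.013, -0.003]
contact_force: [-0.3, -0.1, 0.3]
finger_gap: 0.706
finger_force: 0.0
clock: 10.22
ee_pos: [0.5259, -0.1731, 0.0442]
orientation: [0.0, 1.0, -0.012, 0.0]
contact_force: [1.1, -0.1, -0.1]
finger_gap: 0.701
finger_force: 0.0
clock: 10.63
ee_pos: [0.526, -0.1737, 0.0447]
orientation: [0.0, 1.0, -0.013, 0.001]
contact_force: [-0.8, -0.8, 2.0]
finger_gap: 0.423
finger_force: 20.0
clock: 10.88
ee_pos: [0.5261, -0.1737, 0.0446]
orientation: [0.0, 1.0, -0.013, 0.001]
contact_force: [-0.3, -0.7, 6.1]
finger_gap: 0.424
finger_force: 20.0
clock: 11.3
ee_pos: [0.5248, -0.173, 0.2007]
orientation: [-0.0, 1.0, -0.013, -0.0]
contact_force: [0.1, -0.9, -0.0]
finger_gap: 0.425
finger_force: 20.0
clock: 11.72
ee_pos: [0.5281, -0.0323, 0.2189]
orientation: [-0.0, 1.0, -0.013, -0.0]
contact_force: [-0.4, 0.8, -0.1]
finger_gap: 0.425
finger_force: 20.0
clock: 12.13
ee_pos: [0.5325, 0.1534, 0.2186]
orientation: [0.0, 1.0, -0.012, -0.0]
contact_force: [0.1, -0.4, -0.3]
finger_gap: 0.421
finger_force: 20.0
clock: 12.55
ee_pos: [0.534, 0.2043, 0.2183]
orientation: [0.0, 0.991, -0.133, -0.001]
contact_force: [-1.0, 0.6, -0.5]
finger_gap: 0.423
finger_force: 20.0
clock: 12.97
ee_pos: [0.5348, 0.2031, 0.2188]
orientation: [-0.0, 0.991, -0.134, -0.0]
contact_force: [0.6, 0.6, -0.3]
finger_gap: 0.424
finger_force: 20.0
[[ 0.964 -0.265 -0.   ]
 [-0.265 -0.964  0.   ]
 [-0.     0.    -1.   ]] [-0.11 -0.09 17.63]
```

```bash
python3 -m creep '[[[-0.1,-0.1,3,0],[-0.1,-0.1,7,0],[-0.1,-0.1,11,0],[-0.1,-0.1,14,0],[-0.1,-0.1,15.5,0]]]'
python3 -m creep '[[[0,0,0.6,0],[0,0,1.0,0],[0,0,1.4,0],[0,0,1.6,0],[0,0,1.7,0]]]'
python3 -m creep '[[[0,0,0,0],[0,0,0.1,0],[0,0,0.2,0],[0,0,0.2,0],[0,0,0.2,0]]]'
```

```text
clock: 13.38
ee_pos: [0.5308, 0.2034, 0.059]
orientation: [0.002, 0.991, -0.134, -0.003]
contact_force: [0.3, 0.7, -0.8]
finger_gap: 0.424
finger_force: 20.0
clock: 13.8
ee_pos: [0.5353, 0.2052, 0.048]
orientation: [-0.001, 0.991, -0.134, 0.001]
contact_force: [-0.9, -0.2, -0.0]
finger_gap: 0.422
finger_force: 20.0
clock: 14.22
ee_pos: [0.5341, 0.2048, 0.0449]
orientation: [-0.0, 0.991, -0.133, 0.0]
contact_force: [0.3, 0.6, -0.7]
finger_gap: 0.424
finger_force: 20.0
```

```bash
python3 -m creep '[[[0,0,0.1,0],[0,0,0.15,0],[0,0,0.15,0],[0,0,0.15,0]]]'
python3 -m creep '[[[0,0,0,0],[0,0,0,0],[0,0,0,0],[0,0,0,0],[0,0,0,0]]]' 6.2
python3 -m creep '[[[0,0,-1,0],[0,0,-3,0],[0,0,-6,0],[0,0,-10,0],[0,0,-14,0]]]'
python3 -m creep '[[[0,0,-3.3,0],[0,0,-3.3,0]]]'
python3 -m creep '[[[1.1,2.5,0,0],[2.8,6.3,0,0],[4.4,10,0,0],[6,13.7,0,0],[7.6,17.4,0,0]]]'
python3 -m creep '[[[1.6,3.7,0,0],[3.2,7.4,0,0],[4.8,11.1,0,0],[6.3,14.7,0,-2],[7.6,17.7,0,-8]]]'
python3 -m creep '[[[0,0,0,-5.9],[0,0,0,-5.9],[0,0,0,-5.9],[0,0,0,-5.9]]]'
python3 -c "
from h import *
print(tool()[1].round(3),go([.588,-.1745,.0425]))
cv2.imwrite('pics/p2.png',cam('side')[0][:,:,::-1])"
```

```text
clock: 14.55
ee_pos: [0.5346, 0.2048, 0.0446]
orientation: [-0.0, 0.991, -0.133, 0.0]
contact_force: [-3.6, -1.9, 6.8]
finger_gap: 0.426
finger_force: 20.0
clock: 14.97
ee_pos: [0.534, 0.2048, 0.0429]
orientation: [0.0, 0.991, -0.134, -0.0]
contact_force: [-0.1, 0.1, -0.1]
finger_gap: 0.702
finger_force: 0.0
clock: 15.38
ee_pos: [0.533, 0.2044, 0.1842]
orientation: [0.001, 0.991, -0.133, -0.001]
contact_force: [1.1, 0.7, 0.4]
finger_gap: 0.704
finger_force: 0.0
clock: 15.55
ee_pos: [0.5389, 0.2064, 0.2262]
orientation: [-0.003, 0.991, -0.133, 0.007]
contact_force: [0.2, 0.4, 0.3]
finger_gap: 0.705
finger_force: 0.0
clock: 15.97
ee_pos: [0.5611, 0.0154, 0.2165]
orientation: [-0.0, 0.991, -0.133, 0.0]
contact_force: [1.8, -0.1, -0.1]
finger_gap: 0.703
finger_force: 0.0
clock: 16.38
ee_pos: [0.5875, -0.1767, 0.2164]
orientation: [0.0, 0.998, -0.064, 0.0]
contact_force: [1.0, 1.4, -0.7]
finger_gap: 0.705
finger_force: 0.0
clock: 16.72
ee_pos: [0.5875, -0.1731, 0.2161]
orientation: [-0.0, 1.0, -0.014, -0.0]
contact_force: [-0.1, 0.9, -0.2]
finger_gap: 0.702
finger_force: 0.0
[[ 1.    -0.027 -0.   ]
 [-0.027 -1.     0.   ]
 [-0.    -0.    -1.   ]] [ 0.06  0.15 17.36]
```

View pics/p2.png

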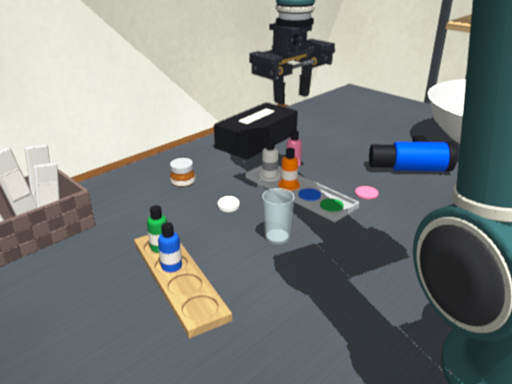

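Green (157,230) and blue (170,248) stand upright in their recesses. Next is orange.

```bash
python3 -m creep '[[[0.1,0.1,4,0],[0.1,0.1,8,0],[0.1,0.1,11.5,0],[0.1,0.1,14,0],[0.1,0.1,15.5,0]]]'
python3 -m creep '[[[0,0,1,0],[0,0,1.8,0],[0,0,1.8,0],[0,0,1.8,0]]]'
python3 -m creep '[[[0,0,0,0],[0,0,0,0],[0,0,0,0],[0,0,0,0],[0,0,0,0]]]' 2 20
python3 -m creep '[[[0,0,0,0],[0,0,0,0],[0,0,0,0]]]'
python3 -m creep '[[[0,0,-1,0],[0,0,-4,0],[0,0,-8,0],[0,0,-12,0],[0,0,-15.5,0]]]'
python3 -m creep '[[[-0.3,-1,-2,0],[-1,-3,-2,0],[-2.1,-6.5,-2,0],[-3.4,-10.2,-2,0],[-4.6,-14,-2,0]]]'
python3 -m creep '[[[-1.2,-3.8,0,0],[-2.5,-7.6,0,0],[-3.7,-11.4,0,0],[-4.9,-15,0,0],[-6.1,-18.8,0,0]]]'
python3 -m creep '[[[-1,-3,0,3],[-1.6,-5,0,7],[-2,-6.4,0,11],[-2,-6.4,0,13.9],[-2,-6.4,0,13.9]]]'
python3 -m creep '[[[0,0,0,0],[0,0,0,0],[0,0,0,0],[0,0,0,0],[0,0,0,0]]]'
python3 -c "
from h import *
print(tool()[1].round(3),go([.472,.2213,.0425]))"
```

```text
clock: 17.18
ee_pos: [0.5861, -0.1726, 0.0573]
orientation: [-0.001, 1.0, -0.012, -0.003]
contact_force: [-0.7, 1.3, -0.4]
finger_gap: 0.705
finger_force: 0.0
clock: 17.52
ee_pos: [0.5894, -0.1747, 0.0439]
orientation: [0.0, 1.0, -0.012, 0.0]
contact_force: [0.9, 0.1, -0.6]
finger_gap: 0.706
finger_force: 0.0
clock: 17.93
ee_pos: [0.5895, -0.1753, 0.0442]
orientation: [0.0, 1.0, -0.013, 0.001]
contact_force: [-0.4, -0.7, 2.9]
finger_gap: 0.422
finger_force: 20.0
clock: 18.18
ee_pos: [0.5895, -0.1753, 0.0442]
orientation: [0.0, 1.0, -0.013, 0.001]
contact_force: [-0.7, 0.8, 6.0]
finger_gap: 0.423
finger_force: 20.0
clock: 18.6
ee_pos: [0.5883, -0.1747, 0.2002]
orientation: [-0.0, 1.0, -0.013, -0.0]
contact_force: [0.8, -0.8, -1.1]
finger_gap: 0.424
finger_force: 20.0
clock: 19.02
ee_pos: [0.5451, -0.0329, 0.2182]
orientation: [-0.0, 1.0, -0.013, -0.0]
contact_force: [0.2, 0.2, -0.4]
finger_gap: 0.422
finger_force: 20.0
clock: 19.43
ee_pos: [0.4886, 0.157, 0.2182]
orientation: [0.0, 1.0, -0.013, -0.0]
contact_force: [1.0, 0.3, -0.4]
finger_gap: 0.424
finger_force: 20.0
clock: 19.85
ee_pos: [0.4707, 0.221, 0.218]
orientation: [0.0, 0.991, -0.133, -0.001]
contact_force: [-0.4, 0.3, -1.5]
finger_gap: 0.423
finger_force: 20.0
clock: 20.27
ee_pos: [0.4719, 0.2196, 0.2182]
orientation: [0.0, 0.991, -0.134, -0.0]
contact_force: [0.4, 0.3, 0.2]
finger_gap: 0.426
finger_force: 20.0
[[ 0.964 -0.265 -0.   ]
 [-0.265 -0.964 -0.   ]
 [-0.     0.    -1.   ]] [-0.03 -0.16 17.57]
```

```bash
python3 -m creep '[[[0,-0.1,3,0],[0,-0.1,7,0],[0,-0.1,11,0],[0,-0.1,14,0],[0,-0.1,15.5,0]]]'
python3 -m creep '[[[0,0,0.6,0],[0,0,1.0,0],[0,0,1.4,0],[0,0,1.6,0],[0,0,1.7,0]]]'
python3 -m creep '[[[0,0,0,0],[0,0,0.1,0],[0,0,0.2,0],[0,0,0.3,0],[0,0,0.3,0]]]'
python3 -m creep '[[[0,0,0,0],[0,0,0,0]]]'
```

```text
clock: 20.68
ee_pos: [0.4689, 0.2195, 0.0588]
orientation: [0.002, 0.991, -0.134, -0.003]
contact_force: [-0.4, -0.1, -0.6]
finger_gap: 0.42
finger_force: 20.0
clock: 21.1
ee_pos: [0.4731, 0.2215, 0.0474]
orientation: [-0.001, 0.991, -0.134, 0.001]
contact_force: [-0.6, 0.4, -0.2]
finger_gap: 0.425
finger_force: 20.0
clock: 21.52
ee_pos: [0.4726, 0.2213, 0.0442]
orientation: [-0.0, 0.991, -0.133, 0.001]
contact_force: [-0.6, -0.6, 4.9]
finger_gap: 0.427
finger_force: 20.0
clock: 21.68
ee_pos: [0.4726, 0.2213, 0.0442]
orientation: [-0.0, 0.991, -0.133, 0.001]
contact_force: [-1.6, 0.5, 6.6]
finger_gap: 0.421
finger_force: 20.0
```

```bash
python3 -m creep '[[[0,0,0,0],[0,0,0,0],[0,0,0,0],[0,0,0,0],[0,0,0,0]]]' 6.2
python3 -m creep '[[[0,0,-1,0],[0,0,-3,0],[0,0,-6,0],[0,0,-10,0],[0,0,-14,0]]]'
python3 -m creep '[[[0,0,-3.3,0],[0,0,-3.3,0]]]'
python3 -m creep '[[[1.7,2,0,0],[4.1,5,0,0],[6.6,8,0,0],[9.1,11,0,0],[11.6,14,0,0]]]'
python3 -m creep '[[[2.5,3,0,0],[5,6,0,0],[7.5,9,0,0],[10,12,0,0],[12.5,15,0,0]]]'
python3 -m creep '[[[2,2.5,0,-4],[3.8,4.6,0,-9],[3.8,4.6,0,-13.9],[3.8,4.6,0,-13.9],[3.8,4.6,0,-13.9]]]'
python3 -m creep '[[[0,0,0,0],[0,0,0,0],[0,0,0,0]]]'
python3 -c "
from h import *
print(tool()[1].round(3),go([.652,-.1765,.0425]))"
```

```text
clock: 22.1
ee_pos: [0.4718, 0.221, 0.043]
orientation: [0.0, 0.991, -0.134, -0.0]
contact_force: [1.0, 0.4, -0.2]
finger_gap: 0.699
finger_force: 0.0
clock: 22.52
ee_pos: [0.4709, 0.2207, 0.1843]
orientation: [0.001, 0.991, -0.134, -0.001]
contact_force: [1.1, 0.7, -0.1]
finger_gap: 0.706
finger_force: 0.0
clock: 22.68
ee_pos: [0.4766, 0.223, 0.2258]
orientation: [-0.004, 0.991, -0.133, 0.007]
contact_force: [1.3, 1.8, 0.6]
finger_gap: 0.708
finger_force: 0.0
clock: 23.1
ee_pos: [0.547, 0.0539, 0.2166]
orientation: [-0.0, 0.991, -0.133, 0.0]
contact_force: [0.4, 0.6, 0.4]
finger_gap: 0.703
finger_force: 0.0
clock: 23.52
ee_pos: [0.6279, -0.1242, 0.2163]
orientation: [-0.0, 0.991, -0.134, -0.0]
contact_force: [0.5, 0.6, 0.6]
finger_gap: 0.703
finger_force: 0.0
clock: 23.93
ee_pos: [0.6517, -0.1768, 0.2158]
orientation: [-0.0, 1.0, -0.014, -0.001]
contact_force: [-0.2, 0.5, -0.3]
finger_gap: 0.703
finger_force: 0.0
clock: 24.18
ee_pos: [0.6519, -0.1757, 0.2164]
orientation: [-0.0, 1.0, -0.012, 0.0]
contact_force: [0.2, 0.4, -0.1]
finger_gap: 0.704
finger_force: 0.0
[[ 1.    -0.025  0.   ]
 [-0.025 -1.     0.   ]
 [ 0.    -0.    -1.   ]] [1.000e-02 8.000e-02 1.739e+01]
```

```bash
python3 -m creep '[[[0,0.1,4,0],[0,0.1,8,0],[0,0.1,11.5,0],[0,0.1,14,0],[0,0.1,15.5,0]]]'
python3 -m creep '[[[0,0,1,0],[0,0,1.8,0],[0,0,1.8,0],[0,0,1.8,0]]]'
python3 -m creep '[[[0,0,0,0],[0,0,0,0],[0,0,0,0],[0,0,0,0],[0,0,0,0]]]' 2 20
python3 -m creep '[[[0,0,0,0],[0,0,0,0],[0,0,0,0]]]'
python3 -m creep '[[[0,0,-1,0],[0,0,-4,0],[0,0,-8,0],[0,0,-12,0],[0,0,-15.5,0]]]'
python3 -m creep '[[[-0.6,-1,-2,0],[-1.8,-3,-2,0],[-3.8,-6.2,-2,0],[-5.8,-9.4,-2,0],[-7.8,-12.7,-2,0]]]'
python3 -m creep '[[[-2.1,-3.3,0,0],[-4.1,-6.6,0,0],[-6.1,-9.9,0,0],[-8.2,-13.2,0,0],[-10.2,-16.5,0,0]]]'
python3 -m creep '[[[-2,-3.2,0,0],[-4,-6.4,0,3],[-6,-9.5,0,7],[-7,-11.5,0,11],[-7.2,-11.7,0,13.9]]]'
python3 -m creep '[[[0,0,0,0],[0,0,0,0],[0,0,0,0],[0,0,0,0],[0,0,0,0]]]'
python3 -c "
from h import *
print(tool()[1].round(3),go([.4105,.238,.0425]))"
```

```text
clock: 24.6
ee_pos: [0.6494, -0.1762, 0.0572]
orientation: [-0.001, 1.0, -0.012, -0.003]
contact_force: [0.5, 1.8, 0.5]
finger_gap: 0.703
finger_force: 0.0
clock: 24.93
ee_pos: [0.6531, -0.1779, 0.0445]
orientation: [0.0, 1.0, -0.013, 0.001]
contact_force: [0.3, 0.2, -0.2]
finger_gap: 0.704
finger_force: 0.0
clock: 25.35
ee_pos: [0.6528, -0.1779, 0.0443]
orientation: [0.0, 1.0, -0.013, 0.001]
contact_force: [-1.0, 0.6, 3.7]
finger_gap: 0.422
finger_force: 20.0
clock: 25.6
ee_pos: [0.6529, -0.1779, 0.0443]
orientation: [0.0, 1.0, -0.013, 0.001]
contact_force: [0.2, 2.0, 6.0]
finger_gap: 0.423
finger_force: 20.0
clock: 26.02
ee_pos: [0.6516, -0.1777, 0.2001]
orientation: [0.0, 1.0, -0.013, -0.0]
contact_force: [1.1, -0.2, 0.1]
finger_gap: 0.425
finger_force: 20.0
clock: 26.43
ee_pos: [0.5759, -0.0481, 0.218]
orientation: [0.0, 1.0, -0.013, -0.0]
contact_force: [1.0, 1.2, -1.2]
finger_gap: 0.422
finger_force: 20.0
clock: 26.85
ee_pos: [0.4776, 0.1198, 0.218]
orientation: [0.0, 1.0, -0.013, -0.0]
contact_force: [0.9, -0.1, -0.8]
finger_gap: 0.425
finger_force: 20.0
clock: 27.27
ee_pos: [0.408, 0.2402, 0.2181]
orientation: [-0.0, 0.991, -0.133, -0.001]
contact_force: [0.8, -0.8, -0.6]
finger_gap: 0.424
finger_force: 20.0
clock: 27.68
ee_pos: [0.4109, 0.2367, 0.2181]
orientation: [0.0, 0.991, -0.134, -0.0]
contact_force: [0.3, -0.8, -0.2]
finger_gap: 0.425
finger_force: 20.0
[[ 0.964 -0.266 -0.   ]
 [-0.266 -0.964 -0.   ]
 [-0.     0.    -1.   ]] [-0.07 -0.12 17.56]
```

```bash
python3 -m creep '[[[-0.1,-0.1,3,0],[-0.1,-0.1,7,0],[-0.1,-0.1,11,0],[-0.1,-0.1,14,0],[-0.1,-0.1,15.5,0]]]'
python3 -m creep '[[[0,0,0.6,0],[0,0,1.0,0],[0,0,1.4,0],[0,0,1.6,0],[0,0,1.7,0]]]'
python3 -m creep '[[[0,0,0,0],[0,0,0.1,0],[0,0,0.2,0],[0,0,0.3,0],[0,0,0.3,0]]]'
python3 -m creep '[[[0,0,0,0],[0,0,0,0]]]'
```

```text
clock: 28.1
ee_pos: [0.4071, 0.2365, 0.0589]
orientation: [0.002, 0.991, -0.134, -0.003]
contact_force: [-0.3, -0.6, -0.2]
finger_gap: 0.426
finger_force: 20.0
clock: 28.52
ee_pos: [0.4109, 0.2392, 0.0473]
orientation: [-0.001, 0.991, -0.134, 0.001]
contact_force: [-0.1, 0.3, -0.8]
finger_gap: 0.426
finger_force: 20.0
clock: 28.93
ee_pos: [0.4105, 0.2391, 0.0443]
orientation: [-0.0, 0.991, -0.133, 0.001]
contact_force: [-0.8, -1.3, 4.3]
finger_gap: 0.421
finger_force: 20.0
clock: 29.1
ee_pos: [0.4104, 0.239, 0.0442]
orientation: [-0.0, 0.991, -0.133, 0.001]
contact_force: [-1.3, -1.2, 5.3]
finger_gap: 0.422
finger_force: 20.0
```

Release, retreat upward and then sideways to clear the view.

```bash
python3 -m creep '[[[0,0,0,0],[0,0,0,0],[0,0,0,0],[0,0,0,0],[0,0,0,0]]]' 6.2
python3 -m creep '[[[0,0,-1,0],[0,0,-3,0],[0,0,-6,0],[0,0,-10,0],[0,0,-14,0]]]'
python3 -m creep '[[[0,0,-3.3,0],[0,2,-3.3,0],[1,6,-3.3,0],[2,10,-3.3,0],[3,14,-3.3,0]]]'
python3 -m creep '[[[1,4,0,0],[2,8,0,0],[3,12,0,0],[4,16,0,0],[4,16,0,0]]]'
python3 -m creep '[[[0,0,0,0],[0,0,0,0],[0,0,0,0],[0,0,0,0],[0,0,0,0]]]'
python3 - <<'E'
from h import *
t=cam('top')[0][130:310,80:200,::-1];s=cam('side')[0][180:350,100:260,::-1]
f=lambda a:cv2.resize(a,(380,560) if a.shape[0]>a.shape[1]*1.2 else (400,425))
a,b=f(t),f(s);b=cv2.copyMakeBorder(b,0,135,0,0,0);cv2.imwrite('pics/end.png',np.hstack([a,b]))
E
```

```text
clock: 29.52
ee_pos: [0.4096, 0.2386, 0.043]
orientation: [0.0, 0.991, -0.134, -0.0]
contact_force: [0.6, 0.1, -1.0]
finger_gap: 0.704
finger_force: 0.0
clock: 29.93
ee_pos: [0.4087, 0.2381, 0.1844]
orientation: [0.001, 0.991, -0.134, -0.001]
contact_force: [1.4, 1.0, 0.4]
finger_gap: 0.7
finger_force: 0.0
clock: 30.35
ee_pos: [0.4014, 0.0948, 0.2174]
orientation: [-0.0, 0.991, -0.132, 0.001]
contact_force: [1.0, 0.0, 0.1]
finger_gap: 0.705
finger_force: 0.0
clock: 30.77
ee_pos: [0.3974, -0.0757, 0.2173]
orientation: [0.002, 0.99, -0.138, 0.001]
contact_force: [0.2, 0.8, 0.1]
finger_gap: 0.702
finger_force: 0.0
clock: 31.18
ee_pos: [0.398, -0.0677, 0.2162]
orientation: [-0.0, 0.991, -0.132, -0.0]
contact_force: [0.0, 0.5, -0.2]
finger_gap: 0.703
finger_force: 0.0
```

View pics/end.png

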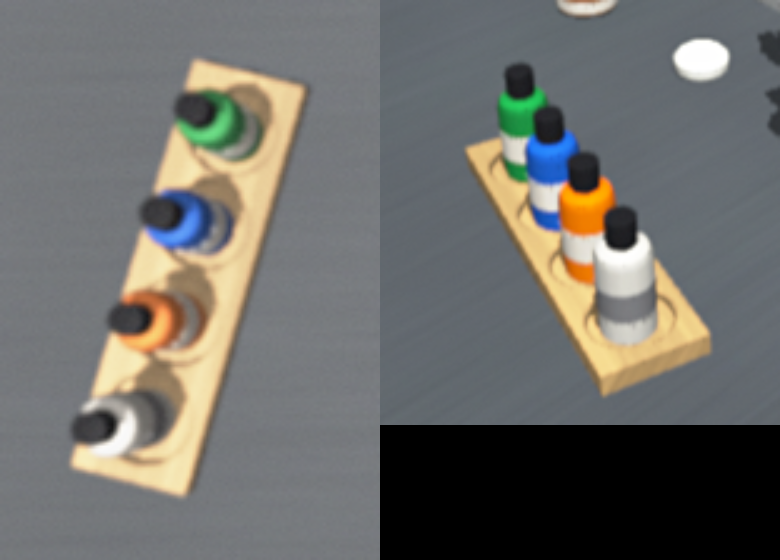

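All four stand upright in their recesses, with green farthest (left panel 215,120), then blue (185,220), orange (155,320) and white nearest (120,425). The gripper is clear.

```bash
python3 -c "
from plant import r
print(r.hand_in())"
```

```text
the job is handed in; nothing more can be done
None
```

I moved all four bottles to the rack in reverse order (green farthest, then blue, orange and white nearest); all stood upright and released in the last picture, and I handed the job in at about 31 s of the 112 s allowed, with no verdict returned.

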